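# Put the balance's check weights away in their blocks

### The arm

A 6-joint arm with a two-finger parallel gripper is mounted at the origin on a cart in front of the work surface, level with it; the furniture and walls round the work are solid. World frame = base frame: x ahead of the robot, y to its left, z up, the work surface at z = 0. Lengths are in m, angles in degrees, forces in N, time in s.
With the tool pointing down it reaches from about 0.25 to 0.725 m from the base axis. Payload 9.7 kg.
Tool frame: the origin (TCP) lies midway between the tips of the shut fingers; the grasp point (between the pads) lies 19 mm behind it; z points along the fingers, y is the line along which they close (so a half turn about z gives the same grasp; the last joint's range is limited). The gripper opens to 85 mm and grips with 20 to 120 N. Pads are 22 mm wide; open, the fingers measure 114 mm over their backs; the gripper's body (76 mm by 85 mm) begins 54 mm behind the grasp point. The pads swing forward as they close: fully open they stand 13 mm farther back than shut.
Start: joints at [-64.916, 4.979, 10.078, 95.1, 0, 90], TCP at [0.233, -0.498, 0.208] pointing down, gripper open.
Joint ranges: [-179.16, 179.16], [-48.56, 103.87], [-65.8, 70.77], [-126.05, 130.52], [-82.76, 87.17], [-180, 180]. Speed limits (degrees/s): [127.2, 127.2, 147.25, 180, 180, 180].

### API

Orientations are given as [roll, pitch, yaw] about the fixed x, y, z axes, in that order (R = Rz(yaw) Ry(pitch) Rx(roll)).
In Python, from workcell import * gives the robot as it stands.
- The arm moves only by the tool servo_tool, never from a script. Its argument "moves" is a list of rows, each a list of 4 numbers: the shift along the world's x, y, z in cm, then the turn about the world's z in rad. A call has 1 to 20 rows; each row is the pose to reach, as a shift and turn from the pose commanded when the call began; what a row does not reach only later rows make up. A row lasts 1/12 s, in which the tool goes at most 41.7 mm and 7.16 degrees, less where a joint would pass 70% of its speed; a pose out of reach is approached as far as the arm can. A call with a gripper value outside its range is refused whole. "claw" is the closure, from 0 (fully open) to 1 (shut), set as the call begins (left out, the last holds). The fingers move at their own pace and stop on an object; "force" is the grip in N (left out, the last holds). Time passes only in rows, so rows that repeat a pose let the fingers close. It gives the time, the measured TCP pose, the force, the opening and the grip force at its end, in the units of the state.
- get_obs(): the state, without advancing time (a new reading comes with each control period).
- camera(name): name is "side" or "top"; returns the picture (420x560x3 uint8, red, green, blue); there is no depth.
- get_calibration(name): a dict with "fx", "fy", "cx", "cy" (pixels), "k1" (the pictures are not rectified: a ray, as slopes to the right and down, at radius r is drawn at 1 + k1 r^2 times it, then the intrinsics apply), "rvec" (rotation vector, rad) and "tvec" (3), from world to camera coordinates, as OpenCV has them. Camera axes: x right, y down, z forward; pixel columns grow to the right and rows downward; lengths in m; the calibration is good to about 2 mm. A picture is of the moment at which its call begins. get_calibration takes no time and is no camera call.
- job_done(): hands the job in; it is judged then, once.
The state is a dict: "time": time; "q": joint angles; "qd": joint speeds; "joint_efforts": joint torques, N m; "ee_pos": TCP position; "tcp_rot": TCP orientation; "wrist_force": force on the tool from outside, world axes, zero at the start; "torque": the same for the moment, N m; "opening": finger opening in m; "grasp_force": force on a finger pad.
Only numpy, scipy, OpenCV 4.12 (cv2) and the standard library are available. Lean on these libraries where they do the work, as an engineer would, in place of code of your own. Each camera call takes 0.05 s, during which the arm holds its last target. There are 200 camera calls.

### The job

Put the four steel check weights of the balance away: stand each one upright in the well of the wooden storage block that fits it, the smallest weight in the smallest well and so on up to the largest, seated on the floor of the well. Do not tip any weight over, and leave the petri dish where it is.

Things in the scene. Friction and masses are not known exactly. Their poses are not given: they have to be found in the camera images.
- weight_xs: the smallest check weight: an upright plain stainless steel cylinder, 20 mm in diameter and 44 mm high, with a small knob (12 mm wide, 17 mm high) on top, 61 mm in all, about 100 g, loose. Grip the cylinder itself across its diameter, at least 14 mm above its foot. Origin: centre of its underside; z up its axis.
- weight_s: the second smallest check weight: an upright plain stainless steel cylinder, 34 mm in diameter and 42 mm high, with a small knob (19 mm wide, 17 mm high) on top, 59 mm in all, about 280 g, loose. Grip the cylinder itself across its diameter, at least 14 mm above its foot. Origin: centre of its underside; z up its axis.
- weight_m: the second largest check weight: an upright plain stainless steel cylinder, 48 mm in diameter and 40 mm high, with a small knob (26 mm wide, 17 mm high) on top, 57 mm in all, about 500 g, loose. Grip the cylinder itself across its diameter, at least 14 mm above its foot. Origin: centre of its underside; z up its axis.
- weight_l: the largest check weight: an upright plain stainless steel cylinder, 62 mm in diameter and 36 mm high, with a small knob (33 mm wide, 17 mm high) on top, 53 mm in all, about 720 g, loose. Grip the cylinder itself across its diameter, at least 14 mm above its foot. Origin: centre of its underside; z up its axis.
- block_xs: the storage block with the smallest well, for the smallest weight: a flat square wooden block, 92 x 92 x 14 mm (all four blocks have this same outside), fixed to the worktop; in its centre a round well 31 mm in diameter and 10 mm deep, with a 2 mm chamfer at the mouth and a dark grey floor 4 mm above the worktop. Origin: centre of its underside; z up; x and y along its sides.
- block_s: the storage block with the second smallest well, for the second smallest weight: a flat square wooden block, 92 x 92 x 14 mm (all four blocks have this same outside), fixed to the worktop; in its centre a round well 45 mm in diameter and 10 mm deep, with a 2 mm chamfer at the mouth and a dark grey floor 4 mm above the worktop. Origin: centre of its underside; z up; x and y along its sides.
- block_m: the storage block with the second largest well, for the second largest weight: a flat square wooden block, 92 x 92 x 14 mm (all four blocks have this same outside), fixed to the worktop; in its centre a round well 59 mm in diameter and 10 mm deep, with a 2 mm chamfer at the mouth and a dark grey floor 4 mm above the worktop. Origin: centre of its underside; z up; x and y along its sides.
- block_l: the storage block with the largest well, for the largest weight: a flat square wooden block, 92 x 92 x 14 mm (all four blocks have this same outside), fixed to the worktop; in its centre a round well 73 mm in diameter and 10 mm deep, with a 2 mm chamfer at the mouth and a dark grey floor 4 mm above the worktop. Origin: centre of its underside; z up; x and y along its sides.
- petri_dish: a closed clear round petri dish, 62 mm across, 16 mm high, loose on the worktop; a bystander. Origin: centre of its underside.
- pipette_tip (a point): an obstacle, not to be handled: the foremost, lowest point of three pipettes that hang, fixed, from a rack at the back and slope down towards the robot; from here they run back and up, in a band 130 mm wide in y centred here. Gripper and wrist must pass from side to side in front of this point. A fixed roll of tape (66 mm across, 19 mm high) lies below it.
Mind the look-alikes: they are no part of the job. Leave any yellow look-alike of the weight_l alone.

How it is judged (in metres and radians):
At the end, for the whole second after the job is handed in: Each of the four weights stands upright (within 0.08 rad) and at rest in the well of its own size, its underside on the well's floor (less than 7 mm above the worktop) and its axis within 9 mm of the block's centre; the petri dish lies within 20 mm of where it was (horizontal distance between weight_xs and block_xs below 0.009 m and z of weight_xs in the frame of block_xs below 0.007 m and angle between each of weight_xs, weight_s, weight_m, weight_l's own z axis and vertical below 0.08 rad and linear speed of each of weight_xs, weight_s, weight_m, weight_l below 0.02 m/s and horizontal distance between weight_s and block_s below 0.009 m and z of weight_s in the frame of block_s below 0.007 m and horizontal distance between weight_m and block_m below 0.009 m and z of weight_m in the frame of block_m below 0.007 m and horizontal distance between weight_l and block_l below 0.009 m and z of weight_l in the frame of block_l below 0.007 m and distance of petri_dish from where it was at the start of the episode below 0.02 m); the robot touches nothing.
It fails at once if a weight is tipped over (more than 0.7 rad) (angle between any of weight_xs, weight_s, weight_m, weight_l's own z axis and vertical above 0.7 rad).
It fails at once if the petri dish is moved by more than 20 mm (distance of petri_dish from where it was at the start of the episode above 0.02 m).
It also fails if it takes over 115 s, if anything falls off the work surface, if the arm or the gripper's body presses on something with over 40 N, if the wrist force passes 120 N, or if a joint passes its speed limit or range.

## Working session

There is one attempt and no reset: what is moved stays moved. The work goes in short steps, Python scripts to look and compute and a tool call to move; the robot and the scene stay as the last step left them, time stands still between calls to the robot, and variables do not carry over. Pictures are saved under pics/ and viewed, at most 14 in all, crops included, and the job is handed in when it is done.

Besides the shell and the picture viewer there is one more tool, called after "Request:" by a JSON object that holds its "api" and its "payload". servo_tool: Moves the arm, as the interface text tells. Its arguments: {"type":"object","properties":{"moves":{"type":"array","items":{"type":"array","items":{"type":"number"}}},"claw":{"type":"number"},"force":{"type":"number"}},"required":["moves"]}

```bash
mkdir -p pics; cat > h.py <<'E'
import numpy as np, cv2
from workcell import *
def cal(n):
    c=get_calibration(n);R=cv2.Rodrigues(np.array(c["rvec"],float))[0];return c,R,np.array(c["tvec"],float).ravel()
def ray(n,u,v):
    c,R,t=cal(n);x,y=(u-c["cx"])/c["fx"],(v-c["cy"])/c["fy"]
    rd=np.hypot(x,y);r=rd
    for _ in range(30): r=rd/(1+c["k1"]*r*r)
    s=r/rd if rd>0 else 1
    return -R.T@t, R.T@np.array([x*s,y*s,1])
def onz(n,u,v,z):
    o,d=ray(n,u,v);return o+d*(z-o[2])/d[2]
def proj(n,p):
    c,R,t=cal(n);q=R@np.array(p,float)+t;x,y=q[:2]/q[2];f=1+c["k1"]*(x*x+y*y)
    return np.array([c["fx"]*x*f+c["cx"],c["fy"]*y*f+c["cy"]])
def snap(n,f):
    a=camera(n);cv2.imwrite("pics/"+f,a[:,:,::-1]);return a
E
python3 - <<'E'
from h import *
for n in("top","side"):
    snap(n,n+"0.png");c,R,t=cal(n);print(n,c,-R.T@t)
print(get_obs())
E
```

```text
top {'fx': 515.9539217690749, 'fy': 515.9539217690749, 'cx': 282.471983285884, 'cy': 205.76526776389028, 'k1': -0.13393601214001352, 'rvec': array([ 2.20071239, -1.99523625,  0.22658858]), 'tvec': array([-0.03937174,  0.59836269,  1.30751518])} [ 0.29706876 -0.00580331  1.40744466]
side {'fx': 407.80879417867607, 'fy': 407.80879417867607, 'cx': 283.842160823398, 'cy': 206.99398978027037, 'k1': -0.06900296694587564, 'rvec': array([ 1.96951377, -0.46723006,  0.30057198]), 'tvec': array([-0.4886491 ,  0.23954046,  1.07249916])} [ 0.04287327 -0.99412035  0.67549881]
{'time': 0.1, 'q': array([-6.49162053e+01,  5.00984449e+00,  1.00382314e+01,  9.50982877e+01,
        8.19697923e-04,  9.00013598e+01]), 'qd': array([ 0.04324008, -0.06016022,  0.14491513, -0.02129499,  0.02108609,
        0.00973392]), 'joint_efforts': array([-1.14897099e-03, -5.21560836e+01,  4.65654123e+01,  1.61528634e-02,
        3.51598985e-06, -2.01710333e-05]), 'ee_pos': array([ 0.23307684, -0.49792196,  0.20782895]), 'tcp_rot': array([-1.79930099e+02, -8.18038384e-04,  2.50824339e+01]), 'wrist_force': array([ 0.29702685,  0.1967055 , -0.32140894]), 'torque': array([-0.0199455,  0.0603244, -0.0230349]), 'grasp_force': 0.0, 'opening': 0.08558227228297767}
```

View pics/top0.png

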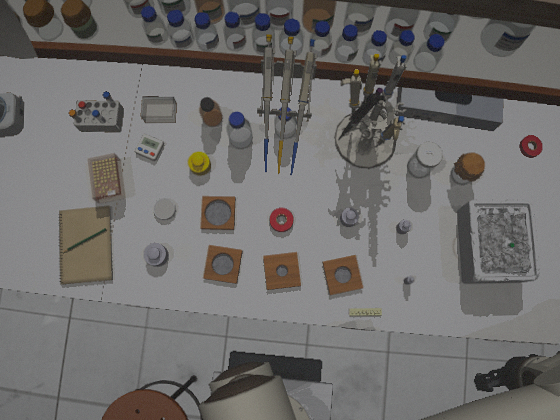

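View pics/side0.png

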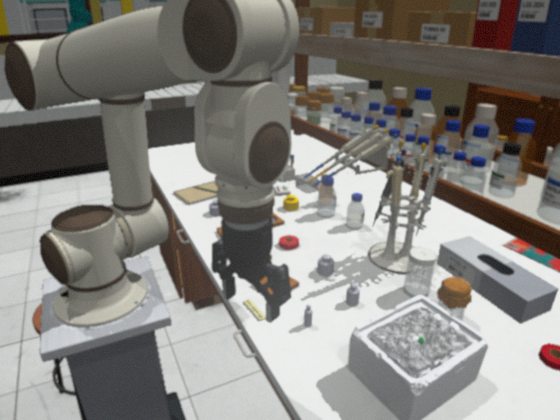

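Top view: grey weights appear at about (410,280) xs, (404,226) s, (350,215) m and (155,254) l. The yellow look-alike is at (199,162) and the petri dish at (165,210). The blocks are at (218,212), (222,264), (281,271) and (343,275), and the pipette tips at about (280,172). I'll check this in an enlarged crop and measure.

```bash
python3 - <<'E'
from h import *
a=cv2.imread("pics/top0.png")
# crops: left and right
L=cv2.resize(a[185:300,130:270],None,fx=4,fy=4,interpolation=cv2.INTER_CUBIC)
Rr=cv2.resize(a[185:300,255:425],None,fx=4,fy=4,interpolation=cv2.INTER_CUBIC)
cv2.imwrite("pics/cL.png",L);cv2.imwrite("pics/cR.png",Rr)
hsv=cv2.cvtColor(a,cv2.COLOR_BGR2HSV)
m=((hsv[...,0]>5)&(hsv[...,0]<22)&(hsv[...,1]>90)).astype(np.uint8)*255
cs,h=cv2.findContours(m,cv2.RETR_CCOMP,cv2.CHAIN_APPROX_NONE)
for i,c in enumerate(cs):
    if h[0][i][3]>=0 or not 600<cv2.contourArea(c)<2500: continue
    (u,v),s,an=cv2.minAreaRect(c)
    if v<180: continue
    pts=np.array([onz("top",*p[0],.014)[:2] for p in c],np.float32)
    r=cv2.minAreaRect(pts)
    print("block px",round(u),round(v),"xy",np.round(r[0],4),"size",np.round(r[1],4),round(r[2],1))
    j=[k for k in range(len(cs)) if h[0][k][3]==i and cv2.contourArea(cs[k])>20]
    for k in j:
        p=np.array([onz("top",*p[0],.014)[:2] for p in cs[k]],np.float32)
        print("   well",np.round(cv2.fitEllipse(p),4) if 0 else np.round(cv2.fitEllipse(p)[0],4),np.round(cv2.fitEllipse(p)[1],4))
E
```

```text
block px 144 404 xy [0.0451 0.3308] size [0.0781 0.2245] 7.4
block px 342 275 xy [ 0.438  -0.1591] size [0.0911 0.0913] 17.3
   well [ 0.4383 -0.1593] [0.0477 0.0483]
block px 282 271 xy [0.4327 0.0052] size [0.0912 0.091 ] 12.3
   well [0.433  0.0054] [0.0343 0.0353]
block px 222 264 xy [0.4352 0.1669] size [0.0909 0.0913] 87.0
   well [0.4352 0.167 ] [0.0618 0.0629]
block px 218 212 xy [0.5749 0.197 ] size [0.0877 0.0911] 5.6
   well [0.5755 0.1975] [0.0758 0.0761]
```

View pics/cL.png

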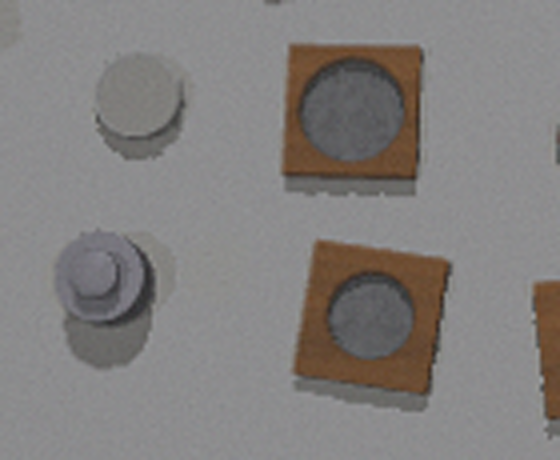

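View pics/cR.png

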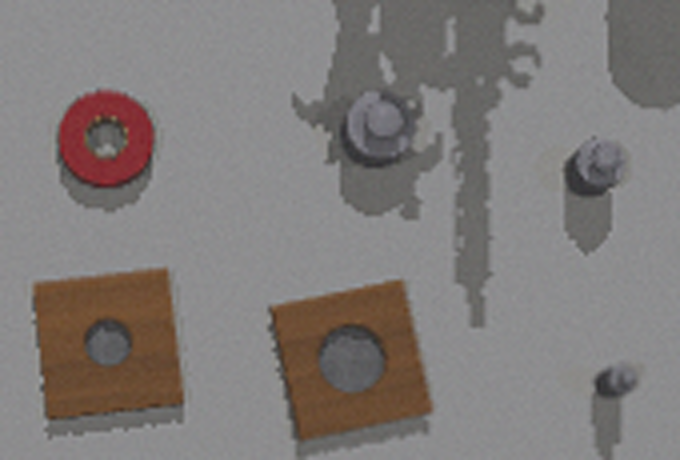

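The wells measured about 76, 62, 48 and 35 mm with the chamfer, so L = (0.575,0.197), M = (0.435,0.167), S = (0.438,-0.159), XS = (0.433,0.005). The weights are: l at top px (155,254), grey with knob, not the yellow one at (199,162); m at (350,215); s at (405,226); xs at (411,280). Next I'll cast rays to the weights and check them in both views.

```bash
cat > ov.py <<'E'
from h import *
W=dict(xs=(.020,.044,.012,.061),s=(.034,.042,.019,.059),m=(.048,.040,.026,.057),l=(.062,.036,.033,.053))
def overlay(n,img,P,boxes,out,f=4):
    big=cv2.resize(img,None,fx=f,fy=f,interpolation=cv2.INTER_CUBIC);th=np.linspace(0,2*np.pi,60)
    for k,(x,y) in P.items():
        D,h,d,H=W[k]
        for dia,z,c in((D,0,(0,255,0)),(D,h,(0,0,255)),(d,H,(255,0,0))):
            pts=np.array([(proj(n,(x+dia/2*np.cos(t),y+dia/2*np.sin(t),z))+.5)*f-.5 for t in th])
            cv2.polylines(big,[np.int32(np.round(pts))],True,c,1)
    t=[big[v0*f:v1*f,u0*f:u1*f] for u0,v0,u1,v1 in boxes]
    t=[cv2.resize(q,(390,290)) for q in t]
    cv2.imwrite(out,np.vstack([np.hstack(t[:2]),np.hstack(t[2:])]))
E
python3 - <<'E'
from ov import *
px=dict(l=(153.9,252.9),m=(350.4,214.9),s=(406.6,223.2),xs=(411.9,277.9))
P={k:onz("top",*p,W[k][3])[:2] for k,p in px.items()}
for k,p in P.items(): print(k,np.round(p,4),proj("side",(*p,W[k][3])).round(1),proj("side",(*p,0)).round(1),np.hypot(*p).round(3))
print("dish",onz("top",164.6,208.9,.016), "tip approx px280,172",onz("top",280,172,.15))
a=cv2.imread("pics/top0.png");b=cv2.imread("pics/side0.png")
bx=lambda n:[(int(c[0])-26,int(c[1])-19,int(c[0])+26,int(c[1])+19) for c in [proj(n,(*P[k],.03)) for k in("xs","s","m","l")]]
overlay("top",a,P,bx("top"),"pics/ot.png");overlay("side",b,P,bx("side"),"pics/os.png")
E
```

```text
l [0.441  0.3474] [216.1 200.3] [217.  213.2] 0.561
m [ 0.5945 -0.1642] [324.6 255.4] [323.7 272.1] 0.617
s [ 0.5861 -0.3166] [353.7 284.1] [351.8 302.6] 0.666
xs [ 0.4408 -0.3375] [308.2 304.7] [307.4 324.7] 0.555
dish [0.56981093 0.34532209 0.016     ] tip approx px280,172 [0.66743034 0.03251971 0.15      ]
```

View pics/ot.png

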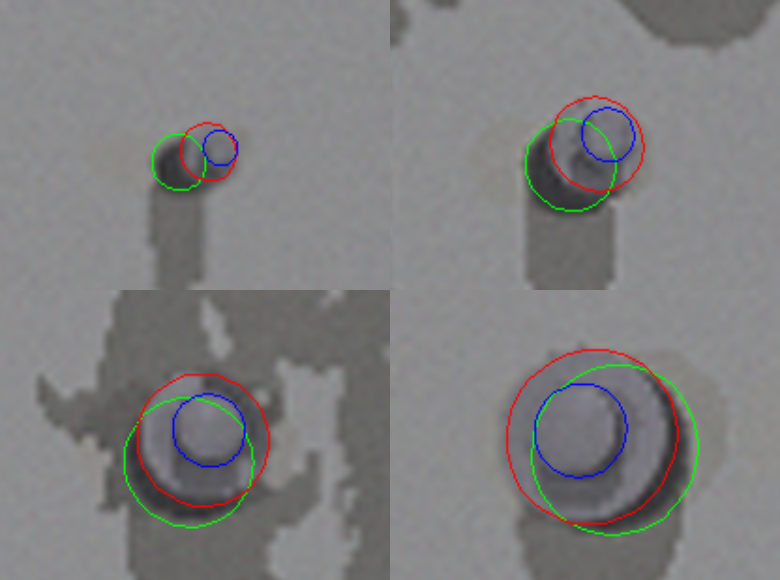

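View pics/os.png

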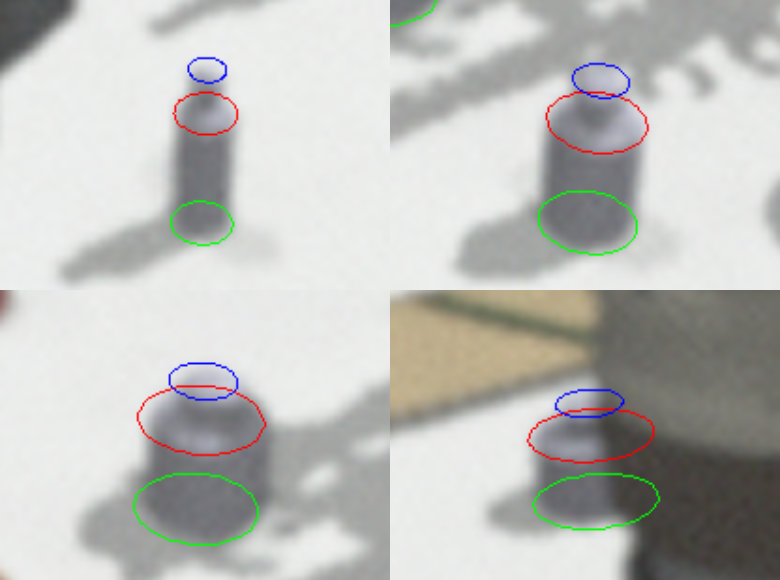

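The overlays match both views to about 2–3 mm, so the weights are located: l (0.441,0.347), m (0.594,-0.164), s (0.586,-0.317), xs (0.441,-0.338). The dish is at (0.570,0.345). One more check before moving: how much room there is in front of the pipettes and the stand.

```bash
python3 - <<'E'
from h import *
for uv in((365,166),(345,140)):
  for z in(0,.2,.3): print(uv,onz("top",*uv,z).round(3))
b=cv2.imread("pics/side0.png");cv2.imwrite("pics/tip.png",cv2.resize(b[120:270,250:450],None,fx=4,fy=4))
for x in(.58,.62,.66,.7):
  o,d=ray("top",280,172);k=(x-o[0])/d[0];p=o+k*d;print(p.round(3),proj("side",p).round(0))
E
```

```text
(365, 166) [ 0.754 -0.203  0.   ]
(365, 166) [ 0.689 -0.175  0.2  ]
(365, 166) [ 0.656 -0.161  0.3  ]
(345, 140) [ 0.826 -0.141  0.   ]
(345, 140) [ 0.751 -0.121  0.2  ]
(345, 140) [ 0.714 -0.112  0.3  ]
[0.58  0.023 0.447] [291. 106.]
[0.62  0.028 0.311] [302. 150.]
[0.66  0.032 0.175] [311. 189.]
[0.7   0.036 0.039] [320. 224.]
```

View pics/tip.png

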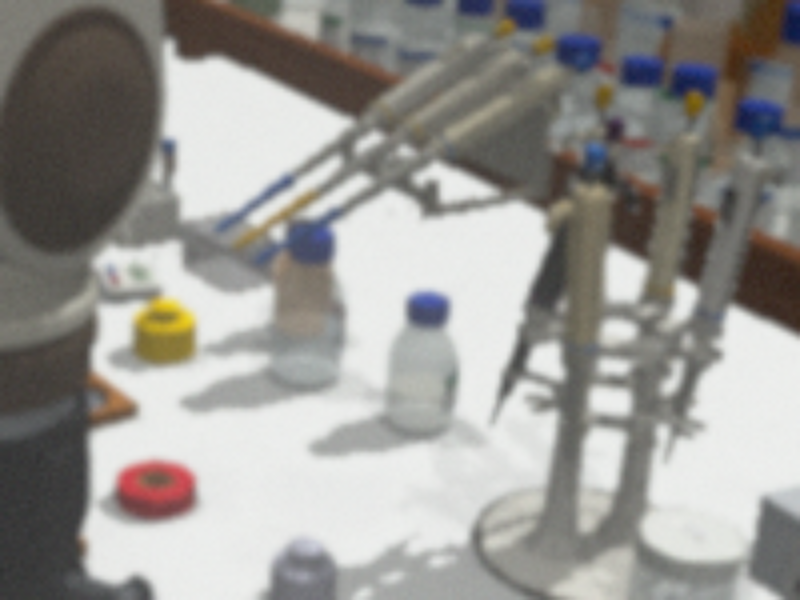

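Request:
{"api": "servo_tool", "payload": {"moves": [[20,16,0,-0.438],[20,16,0,-0.438],[20,16,0,-0.438],[20,16,0,-0.438],[20,16,0,-0.438],[20,16,0,-0.438],[20,16,0,-0.438],[20,16,0,-0.438]], "claw": 0, "force": 50}}

```text
time: 0.77
ee_pos: [0.4357, -0.3354, 0.2078]
tcp_rot: [-179.9, 0.0, 0.2]
wrist_force: [0.2, -0.6, 0.2]
opening: 0.0855
grasp_force: 0.0
```

The crop shows the pipette tips at about side px (306,180), which puts them at x≈0.65, z≈0.2. Crossing at x≤0.5 is clear of them, and the stand's base ring starts at x≈0.75. Going for m.

Request:
{"api": "servo_tool", "payload": {"moves": [[16.15,17.4,0,0],[16.15,17.4,0,0],[16.15,17.4,0,0],[16.15,17.4,0,0],[16.15,17.4,0,0],[16.15,17.4,0,0],[16.15,17.4,0,0],[16.15,17.4,0,0],[16.15,17.4,-6,0],[16.15,17.4,-10,0],[16.15,17.4,-14,0],[16.15,17.4,-16,0],[16.15,17.4,-18,0],[16.15,17.4,-19.6,0],[16.15,17.4,-19.6,0],[16.15,17.4,-19.6,0]]}}

```text
time: 2.1
ee_pos: [0.5934, -0.1653, 0.0123]
tcp_rot: [-180.0, 0.1, -0.1]
wrist_force: [0.4, 0.3, -0.6]
opening: 0.0857
grasp_force: 0.0
```

```bash
python3 - <<'E'
from h import *
print({k:np.round(v,3) for k,v in get_obs().items() if k in("ee_pos","wrist_force","time")})
a=snap("side","g1.png");b=snap("top","g1t.png")
f=lambda i,c,w:cv2.resize(i[max(0,c[1]-w):c[1]+w,max(0,c[0]-w):c[0]+w],(390,390))
cv2.imwrite("pics/g1c.png",np.hstack([f(a,(324,262),45),f(b,(350,215),45)])[:,:,::-1])
E
```

```text
{'time': np.float64(2.1), 'ee_pos': array([ 0.593, -0.165,  0.012]), 'wrist_force': array([ 0.44 ,  0.277, -0.626])}
```

View pics/g1c.png

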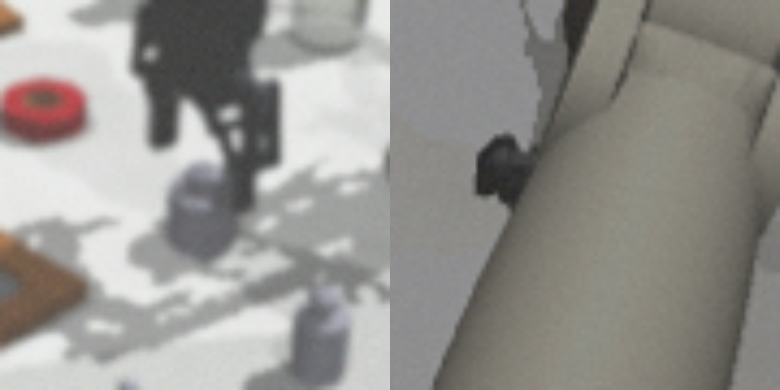

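```bash
python3 - <<'E'
from h import *
for p in((.594,-.212,.025),(.594,-.116,.025),(.594,-.165,0),(.594,-.165,.057)):
    q=proj("side",p); print(p,q.round(1),((q-[279,217])*390/90).round(0))
E
```

```text
(0.594, -0.212, 0.025) [333.1 273.4] [234. 244.]
(0.594, -0.116, 0.025) [315.4 256.9] [158. 173.]
(0.594, -0.165, 0) [323.7 272.3] [194. 240.]
(0.594, -0.165, 0.057) [324.7 255.6] [198. 167.]
```

```bash
python3 - <<'E'
from h import *
b=cv2.imread("pics/g1.png")[205:285,270:370]
b=cv2.resize(b,None,fx=7,fy=7,interpolation=cv2.INTER_CUBIC)
cv2.imwrite("pics/g1z.png",np.clip(b.astype(float)*1.6,0,255))
E
```

```text
[ WARN:0@0.727] global loadsave.cpp:1063 imwrite_ Unsupported depth image for selected encoder is fallbacked to CV_8U.
```

View pics/g1z.png

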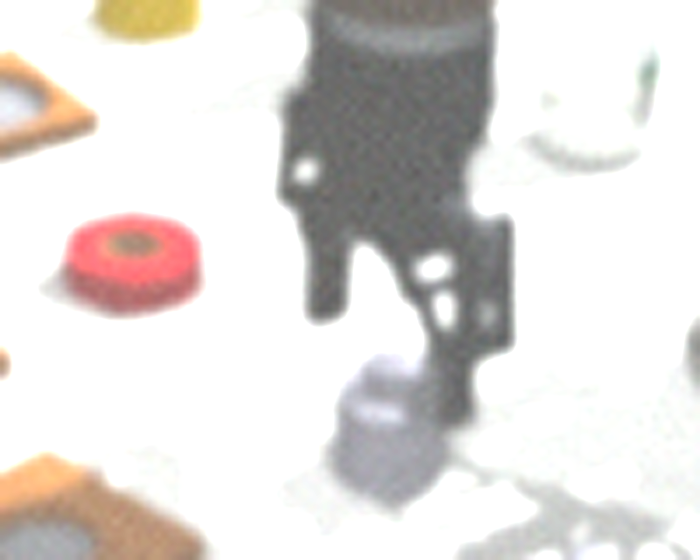

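The finger tips show at side px (316,250) and (335,265), astride the weight but about 20 mm higher than I expected. I'll close gently. The opening will show whether I have the cylinder (48 mm) or the knob (26 mm).

Request:
{"api": "servo_tool", "payload": {"moves": [[0,0,0,0],[0,0,0,0],[0,0,0,0],[0,0,0,0],[0,0,0,0],[0,0,0,0],[0,0,0,0],[0,0,0,0],[0,0,0,0],[0,0,0,0]], "claw": 1, "force": 25}}

```text
time: 3.03
ee_pos: [0.5952, -0.1646, 0.0138]
tcp_rot: [179.9, -0.1, -0.0]
wrist_force: [-2.3, -1.9, 6.3]
opening: 0.0441
grasp_force: 20.9
```

```bash
python3 - <<'E'
from h import *
b=snap("side","g2.png")[205:285,270:370,::-1]
b=cv2.resize(b,None,fx=7,fy=7,interpolation=cv2.INTER_CUBIC)
cv2.imwrite("pics/g2z.png",np.clip(b.astype(float)*1.6,0,255).astype(np.uint8))
E
```

```text
(no output)
```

View pics/g2z.png

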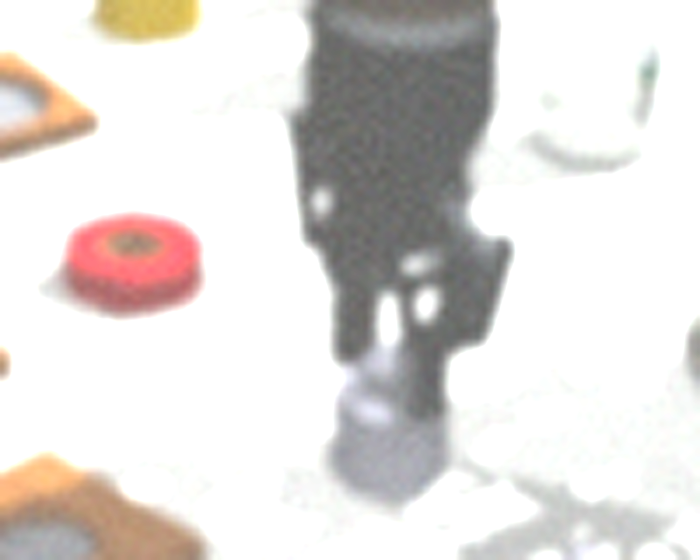

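The opening is 44 mm with +6 N on the wrist, so the tips sit on the shoulder. The fingers end about 26 mm above the TCP reading at this opening. I'll open and go 17 mm lower while watching the force.

Request:
{"api": "servo_tool", "payload": {"moves": [[0,0,0,0],[0,0,0,0],[0,0,0,0],[0,0,0,0],[0,0,0,0],[0,0,0,0],[0,0,-0.5,0],[0,0,-1.0,0],[0,0,-1.4,0],[0,0,-1.7,0],[0,0,-1.7,0]], "claw": 0}}

```text
time: 4.0
ee_pos: [0.5941, -0.164, -0.0057]
tcp_rot: [-180.0, 0.1, -0.0]
wrist_force: [0.2, 0.5, 0.1]
opening: 0.0855
grasp_force: 0.0
```

Request:
{"api": "servo_tool", "payload": {"moves": [[0,0,0,0],[0,0,0,0],[0,0,0,0],[0,0,0,0],[0,0,0,0],[0,0,0,0],[0,0,0,0],[0,0,0,0],[0,0,0,0],[0,0,0,0]], "claw": 1, "force": 40}}

```text
time: 4.83
ee_pos: [0.595, -0.1644, -0.0039]
tcp_rot: [180.0, -0.1, -0.0]
wrist_force: [-0.3, -1.0, 5.7]
opening: 0.0459
grasp_force: 41.9
```

```bash
python3 - <<'E'
from h import *
b=snap("side","g3.png")[205:285,270:370,::-1]
b=cv2.resize(b,None,fx=7,fy=7,interpolation=cv2.INTER_CUBIC)
cv2.imwrite("pics/g3z.png",np.clip(b.astype(float)*1.6,0,255).astype(np.uint8))
E
```

```text
(no output)
```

View pics/g3z.png

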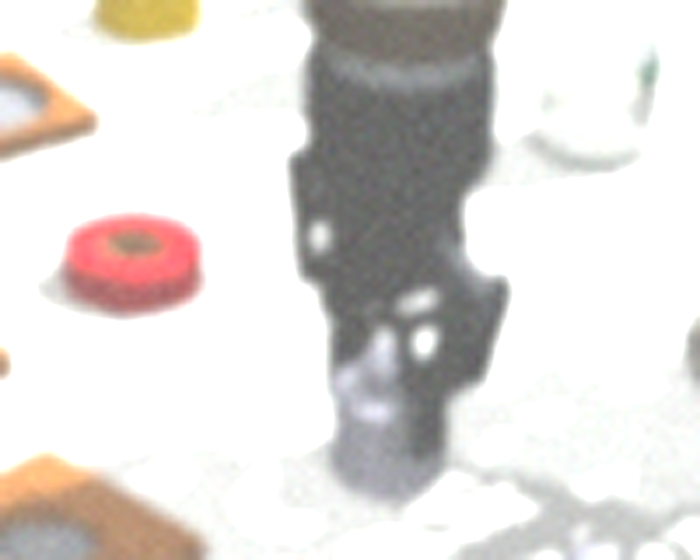

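The finger tips now reach about 20 mm above the foot, and the opening of 46 mm means it has the cylinder. Lifting, pulling back and crossing.

Request:
{"api": "servo_tool", "payload": {"moves": [[0,0,2,0],[0,0,5,0],[0,0,8,0],[0,0,10,0],[-4,0,10,0],[-8,0,10,0],[-12,3,10,0],[-15,6,10,0],[-16,9.5,10,0],[-16,13,10,0],[-16,16.5,10,0],[-16,20,10,0],[-16,23.5,10,0],[-16,27,10,0],[-16,30,10,0],[-16,32,10,0],[-16,33.1,10,0],[-16,33.1,10,0],[-16,33.1,10,0]], "force": 60}}

```text
time: 6.47
ee_pos: [0.4407, 0.0318, 0.0954]
tcp_rot: [-178.2, 0.1, 2.9]
wrist_force: [-0.1, -0.3, -4.6]
opening: 0.0455
grasp_force: 63.2
```

```bash
python3 - <<'E'
from h import *
b=snap("side","g4.png")[140:260,190:340,::-1]
b=cv2.resize(b,None,fx=5,fy=5,interpolation=cv2.INTER_CUBIC)
cv2.imwrite("pics/g4z.png",np.clip(b.astype(float)*1.6,0,255).astype(np.uint8))
print(get_obs()["wrist_force"],get_obs()["ee_pos"],proj("side",(.435,.167,.105)),proj("side",(.435,.167,.014)))
E
```

```text
[ 0.59601405  0.24368325 -4.22172189] [0.44076316 0.03194908 0.09546132] [230.54972496 206.46018645] [231.97465265 230.78077944]
```

View pics/g4z.png

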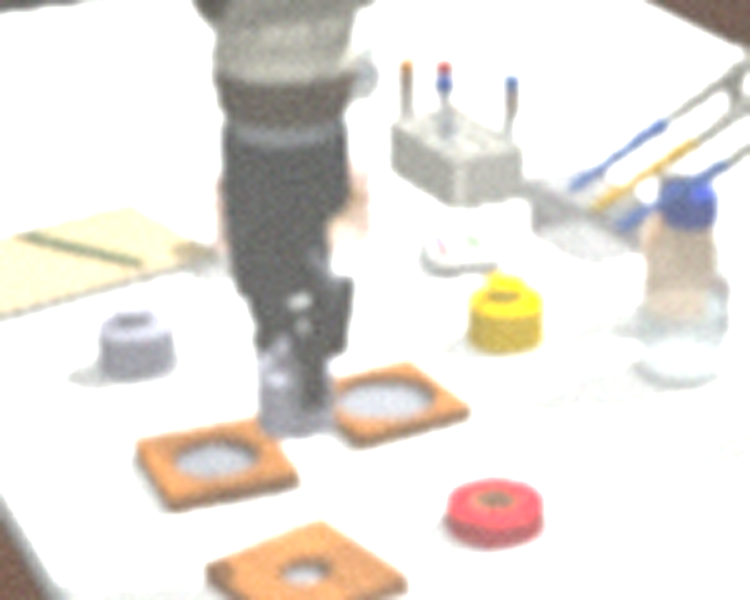

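The picture shows m held upright above the worktop, near (300,390) in the crop, so the grip is good. The arm has only reached y = 0.03, so I'll let it settle and see what pose is commanded.

Request:
{"api": "servo_tool", "payload": {"moves": [[0,0,0,0],[0,0,0,0],[0,0,0,0]]}}

```text
time: 6.77
ee_pos: [0.4406, 0.0324, 0.0956]
tcp_rot: [-178.2, 0.0, 3.0]
wrist_force: [0.0, -0.5, -4.3]
opening: 0.046
grasp_force: 63.2
```

```bash
python3 - <<'E'
from h import *
o=get_obs();print(np.round(o["q"],1),np.round(o["joint_efforts"],1),o["torque"].round(2))
E
```

```text
[  2.9 -10.6 -17.4  83.3   1.8 179.9] [ -0.1 -37.3  49.4  -0.    0.1  -0. ] [-0.01 -0.02 -0.07]
```

Request:
{"api": "servo_tool", "payload": {"moves": [[0,1,0,0],[0,2,0,0],[0,3,0,0],[0,4,0,0]]}}

```text
time: 7.1
ee_pos: [0.4424, 0.0509, 0.0956]
tcp_rot: [-177.2, 0.1, 4.7]
wrist_force: [-0.0, -0.4, -4.7]
opening: 0.0459
grasp_force: 63.2
```

Joint 6 is at its 180° limit, because yaw = q1+180−q6. The left side needs a positive yaw, so I'll turn by +0.97 rad to about 60° and check that the small tilt goes away.

Request:
{"api": "servo_tool", "payload": {"moves": [[0,0,0,0.97],[0,0,0,0.97],[0,0,0,0.97],[0,0,0,0.97],[0,0,0,0.97],[0,0,0,0.97],[0,0,0,0.97],[0,0,0,0.97],[0,0,0,0.97],[0,0,0,0.97],[0,0,0,0.97]]}}

```text
time: 8.02
ee_pos: [0.4423, 0.0506, 0.0956]
tcp_rot: [-177.2, 0.1, 60.0]
wrist_force: [-0.3, -0.5, -4.4]
opening: 0.0458
grasp_force: 63.2
```

The tilt is 2.8° and held, which the well's play can take. I'll straighten the gripper once it is empty. Moving over block_m now.

Request:
{"api": "servo_tool", "payload": {"moves": [[-0.7,3,0,0],[-0.7,6,0,0],[-0.7,9,0,0],[-0.7,11.65,0,0],[-0.7,11.65,0,0],[-0.7,11.65,0,0],[-0.7,11.65,0,0],[-0.7,11.65,-3,0],[-0.7,11.65,-5.5,0],[-0.7,11.65,-7.2,0],[-0.7,11.65,-7.2,0]]}}

```text
time: 8.93
ee_pos: [0.4332, 0.1651, 0.0201]
tcp_rot: [-177.0, 0.3, 60.1]
wrist_force: [-0.8, -1.0, -5.1]
opening: 0.0459
grasp_force: 63.4
```

```bash
python3 - <<'E'
from h import *
b=snap("side","g5.png")[160:250,190:290,::-1]
b=cv2.resize(b,None,fx=6,fy=6,interpolation=cv2.INTER_CUBIC)
cv2.imwrite("pics/g5z.png",np.clip(b.astype(float)*1.6,0,255).astype(np.uint8))
E
```

```text
(no output)
```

View pics/g5z.png

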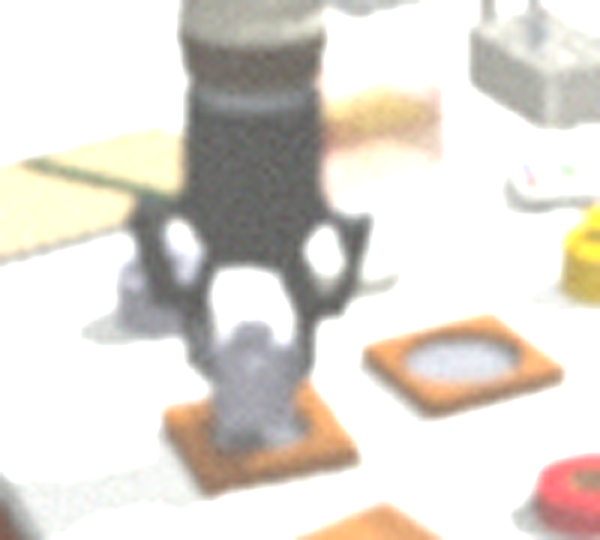

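The weight hangs centred over block_m's well, near (260,420) in the crop. Lowering and releasing.

Request:
{"api": "servo_tool", "payload": {"moves": [[0,0,-0.5,0],[0,0,-1.0,0],[0,0,-1.5,0],[0,0,-1.8,0],[0,0,-2.0,0],[0,0,-2.0,0],[0,0,-2.0,0]]}}

```text
time: 9.57
ee_pos: [0.4353, 0.1669, 0.0037]
tcp_rot: [-177.2, 0.1, 60.2]
wrist_force: [-0.6, 0.0, -4.1]
opening: 0.0455
grasp_force: 63.5
```

Request:
{"api": "servo_tool", "payload": {"moves": [[0,0,-0.3,0],[0,0,-0.3,0],[0,0,-0.3,0]]}}

```text
time: 9.82
ee_pos: [0.4358, 0.1671, 0.0012]
tcp_rot: [-177.3, 0.0, 60.2]
wrist_force: [-0.8, 0.1, 1.1]
opening: 0.046
grasp_force: 64.0
```

Request:
{"api": "servo_tool", "payload": {"moves": [[0,0,0,0],[0,0,0,0],[0,0,0,0],[0,0,0,0],[0,0,0,0],[0,0,0,0]], "claw": 0}}

```text
time: 10.32
ee_pos: [0.4354, 0.1669, 0.0006]
tcp_rot: [-177.2, 0.1, 60.2]
wrist_force: [-0.5, -0.1, 0.6]
opening: 0.0851
grasp_force: 0.0
```

Request:
{"api": "servo_tool", "payload": {"moves": [[0,0,3,0],[0,0,6,0],[0,0,9,0],[0,0,12,0],[0,0,15,0],[0,0,15,0],[0,0,15,0]]}}

```text
time: 10.9
ee_pos: [0.4362, 0.1672, 0.1521]
tcp_rot: [-177.3, -0.1, 60.2]
wrist_force: [0.4, -0.1, -0.6]
opening: 0.0856
grasp_force: 0.0
```

```bash
python3 - <<'E'
from h import *
print(get_obs()["q"].round(1), get_obs()["ee_pos"].round(4))
b=snap("side","g6.png")[190:260,190:280,::-1]
b=cv2.resize(b,None,fx=6,fy=6,interpolation=cv2.INTER_CUBIC)
cv2.imwrite("pics/g6z.png",np.clip(b.astype(float)*1.6,0,255).astype(np.uint8))
E
```

```text
[ 19.6  -5.3  -6.5  90.5   2.1 139.4] [0.4362 0.1672 0.1521]
```

View pics/g6z.png

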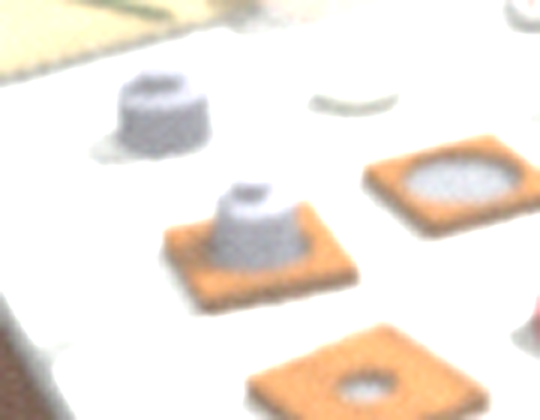

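m stands upright in its well. That was the last of my 14 views, so from here I'll use numeric checks only. Next is l, keeping yaw at 60°.

Request:
{"api": "servo_tool", "payload": {"moves": [[0.5,4,0,0],[0.5,8,0,0],[0.5,12,0,0],[0.5,15,0,0],[0.5,18.05,0,0],[0.5,18.05,0,0],[0.5,18.05,0,0],[0.5,18.05,0,0],[0.5,18.05,-3,0],[0.5,18.05,-6,0],[0.5,18.05,-9,0],[0.5,18.05,-9,0],[0.5,18.05,-9,0]]}}

```text
time: 12.03
ee_pos: [0.4396, 0.3456, 0.0597]
tcp_rot: [-177.1, 0.2, 60.1]
wrist_force: [-0.1, -0.1, 0.1]
opening: 0.0857
grasp_force: 0.0
```

Request:
{"api": "servo_tool", "payload": {"moves": [[0,0,-1.5,0],[0,0,-3,0],[0,0,-4,0],[0,0,-5,0],[0,0,-6,0],[0,0,-6.8,0],[0,0,-7.3,0],[0,0,-7.3,0],[0,0,-7.3,0]]}}

```text
time: 12.78
ee_pos: [0.4403, 0.3473, -0.0124]
tcp_rot: [-177.2, 0.1, 60.2]
wrist_force: [0.2, 0.1, -1.0]
opening: 0.0856
grasp_force: 0.0
```

Request:
{"api": "servo_tool", "payload": {"moves": [[0,0,0,0],[0,0,0,0],[0,0,0,0],[0,0,0,0],[0,0,0,0],[0,0,0,0],[0,0,0,0],[0,0,0,0]], "claw": 1, "force": 60}}

```text
time: 13.45
ee_pos: [0.4404, 0.3479, -0.011]
tcp_rot: [-177.2, -0.0, 60.2]
wrist_force: [-4.6, 0.9, 7.3]
opening: 0.0596
grasp_force: 64.7
```

Request:
{"api": "servo_tool", "payload": {"moves": [[0,0,1,0],[0,0,2,0],[0,0,4,0],[0,0,6,0],[0,0,8,0],[0,0,8,0],[0,0,8,0]]}}

```text
time: 14.03
ee_pos: [0.4409, 0.3477, 0.0683]
tcp_rot: [-177.3, -0.0, 60.2]
wrist_force: [-0.2, -0.4, -7.7]
opening: 0.0592
grasp_force: 67.9
```

```bash
python3 - <<'E'
from h import *
o=get_obs();print(o["q"].round(1),o["ee_pos"].round(4),o["wrist_force"].round(1),o["torque"].round(2))
E
```

```text
[ 36.9   7.2  -3.   80.8   2.5 156.6] [0.4409 0.3477 0.0683] [-0.2 -0.4 -7.7] [-0.07 -0.07 -0.05]
```

The 7.7 N lift load and 60 mm opening confirm l is in the grip. Taking it to block_l.

Request:
{"api": "servo_tool", "payload": {"moves": [[2.5,-2.8,0,0],[5,-5.6,0,0],[7.5,-8.4,0,0],[10,-11.2,0,0],[12,-13.4,0,0],[13.4,-15.0,0,0],[13.4,-15.0,0,0],[13.4,-15.0,0,0],[13.4,-15.0,-2,0],[13.4,-15.0,-4,0],[13.4,-15.0,-5,0],[13.4,-15.0,-5,0],[13.4,-15.0,-5,0]]}}

```text
time: 15.12
ee_pos: [0.5733, 0.1977, 0.0169]
tcp_rot: [-177.1, 0.1, 60.3]
wrist_force: [0.4, -0.1, -8.5]
opening: 0.0594
grasp_force: 68.5
```

```bash
python3 - <<'E'
from h import *
o=get_obs();print(o["ee_pos"].round(4),o["wrist_force"].round(1))
b=snap("side","l1.png").astype(int)
R,G,B=b[...,0],b[...,1],b[...,2]
# orange wood region row-wise around block_l, and where the weight covers it
q=proj("side",(.575,.197,.03));print(q)
m=(R-B>35)
for v in range(int(q[1])-14,int(q[1])+14,2):
    print(v,''.join('#' if m[v,u] else ('w' if b[v,u].sum()>480 else '.') for u in range(int(q[0])-32,int(q[0])+32)))
E
```

```text
[0.5733 0.1977 0.0169] [ 0.4 -0.1 -8.5]
[265.84394744 214.86336766]
200 wwwwwwwwwwwwwwwwwww......wwwwwwwwwwwwwwwww........##############
202 wwwwwwwwwwwwwwwwwwww.....wwww........wwwww.....www.#############
204 wwwwwwwwwwwwwwwwwwwww.....ww..........www....wwwww.#############
206 wwwwwwww.....wwwwww...........................wwww.#############
208 wwwwwwww...........................................#############
210 wwwwwwwwwwwwwwwwwwwwww.................................#######.w
212 wwwwwwwwwwwwwwwwwwwwwwwww..................wwwwwwwwwwwwwwwwwwwww
214 wwwwwwwwwwwwwwwwwwwwwwww...................wwwwwwwwwwwwwwwwwwwww
216 wwwwwwwwwwwwwwwwwwww####..................###wwwwwwwwwwwwwwwwwww
218 .wwwwwwwwwwwwwwww.######...................#####wwwwwwwwwwwwwwww
220 ...wwwwwwwwwwwwww....##.....................######wwwwwwwwwwwwww
222 ......wwwwwwwwwww.........................########.wwwwwwwwwwwww
224 ..........wwwwww.w................##########......wwwwwwwwwwwwww
226 ........##....w.www..........#..###.........wwwwwwwwwwwwwwwwwwww
```

Request:
{"api": "servo_tool", "payload": {"moves": [[0.1,0,-0.6,0],[0.1,0,-1.2,0],[0.1,0,-1.7,0],[0.1,0,-2.1,0],[0.1,0,-2.4,0],[0.1,0,-2.4,0],[0.1,0,-2.4,0]]}}

```text
time: 15.75
ee_pos: [0.5753, 0.1974, -0.0065]
tcp_rot: [-177.2, 0.1, 60.2]
wrist_force: [0.0, -0.2, -7.8]
opening: 0.0597
grasp_force: 68.6
```

Request:
{"api": "servo_tool", "payload": {"moves": [[0,0,-0.15,0],[0,0,-0.25,0],[0,0,-0.25,0]]}}

```text
time: 16.0
ee_pos: [0.5755, 0.1974, -0.0069]
tcp_rot: [-177.3, 0.0, 60.2]
wrist_force: [-6.5, -3.0, 7.0]
opening: 0.0594
grasp_force: 70.3
```

It touched the floor at the expected height. Releasing and rising, then on to s at (0.586,-0.317), crossing at x≤0.45.

Request:
{"api": "servo_tool", "payload": {"moves": [[0,0,0,0],[0,0,0,0],[0,0,0,0],[0,0,0,0],[0,0,0,0],[0,0,0,0]], "claw": 0}}

```text
time: 16.5
ee_pos: [0.5754, 0.1974, -0.0089]
tcp_rot: [-177.2, 0.1, 60.2]
wrist_force: [-0.6, -0.2, 0.7]
opening: 0.0853
grasp_force: 0.0
```

Request:
{"api": "servo_tool", "payload": {"moves": [[0,0,3,0],[0,0,6,0],[0,0,9,0],[0,0,12,0],[0,0,14,0],[-4,0,14,0],[-8,-1,14,0],[-12,-4,14,0],[-14,-8,14,0],[-14,-12,14,0],[-14,-16,14,0],[-14,-20,14,0],[-14,-24,14,0],[-14,-28,14,0],[-14,-32,14,0],[-14,-36,14,0],[-14,-40,14,0],[-14,-40,14,0],[-14,-40,14,0]]}}

```text
time: 18.08
ee_pos: [0.4349, -0.2044, 0.1307]
tcp_rot: [-177.2, 0.1, 60.0]
wrist_force: [-0.6, -0.3, -0.4]
opening: 0.0853
grasp_force: 0.0
```

```bash
cat > chk.py <<'E'
from ov import *
import sys
b=camera("side").astype(int)
def show(x,y,z):
    q=proj("side",(x,y,z));print(q.round(1));m=(b[...,0]-b[...,2]>35)
    for v in range(int(q[1])-18,int(q[1])+14,2): print(v,''.join('#' if m[v,u] else ('w' if b[v,u].sum()>480 else '.') for u in range(int(q[0])-32,int(q[0])+32)))
a=[float(v) for v in sys.argv[1:]]
o=get_obs();print(o["ee_pos"].round(4),o["q"].round(1));show(*a)
E
python3 chk.py .575 .197 .03
```

```text
[ 0.435  -0.2031  0.1309] [-25.1  -2.4  -6.1  89.1   0.2  94.8]
[265.8 214.9]
196 wwwwwwwwwwwwwwwwwwwwwwwwwwwwwwwwwwww............................
198 wwwwwwwwwwwwwwwwwwwwwwwwwwwwwwwwwwww............................
200 wwwwwwwwwwwwwwwwwwwwwwww....wwwwwww.............................
202 wwwwwwwwwwwwwwwwwwwwww...........w..............................
204 wwwwwwwwwwwwwwwwwwwwww..........................................
206 wwwwwwwww....wwwwwww............................................
208 wwwwwwwww.......................w...............................
210 wwwwwwwwwwwwwwwwwwwww...........................................
212 wwwwwwwwwwwwwwwwwwwww...........................................
214 wwwwwwwwwwwwwwwwwwwww...........................................
216 wwwwwwwwwwwwwwwwwwww............................................
218 wwwwwwwwwwwwwwwww.#.............................................
220 ..wwwwwwwwwwwwwww.........................................w.....
222 ..wwwwwwwwwwwwwwww.......................#########..wwwwwwwwww..
224 wwwww..###wwwwwwwww..............###########......wwwwwwwwwwwww.
226 .......####wwwwwwwwwww...........###........wwwwwwwwwwwwwwwwwwww
```

Request:
{"api": "servo_tool", "payload": {"moves": [[3,-2.3,0,0],[6,-4.6,0,0],[9,-6.9,0,0],[12,-9.2,0,0],[15.1,-11.35,0,0],[15.1,-11.35,0,0],[15.1,-11.35,0,0],[15.1,-11.35,0,0],[15.1,-11.35,-3,0],[15.1,-11.35,-6,0],[15.1,-11.35,-8.5,0],[15.1,-11.35,-10.5,0],[15.1,-11.35,-12,0],[15.1,-11.35,-13,0],[15.1,-11.35,-13.8,0],[15.1,-11.35,-13.8,0],[15.1,-11.35,-13.8,0]]}}

```text
time: 19.55
ee_pos: [0.5865, -0.3158, -0.0057]
tcp_rot: [-177.3, 0.1, 60.2]
wrist_force: [0.0, 0.4, 0.3]
opening: 0.0856
grasp_force: 0.0
```

Request:
{"api": "servo_tool", "payload": {"moves": [[0,0,0,0],[0,0,0,0],[0,0,0,0],[0,0,0,0],[0,0,0,0],[0,0,0,0],[0,0,0,0],[0,0,0,0],[0,0,0,0],[0,0,0,0]], "claw": 1, "force": 40}}

```text
time: 20.38
ee_pos: [0.5866, -0.3164, -0.0064]
tcp_rot: [-177.3, 0.1, 60.2]
wrist_force: [0.4, -0.2, 6.1]
opening: 0.0326
grasp_force: 39.9
```

Request:
{"api": "servo_tool", "payload": {"moves": [[0,0,1,0],[0,0,3,0],[0,0,5,0],[0,0,7,0],[0,0,8,0],[-2.5,2.6,8,0],[-5,5.2,8,0],[-7.5,7.8,8,0],[-10,10.4,8,0],[-12.5,13.1,8,0],[-14.85,15.7,8,0],[-14.85,15.7,8,0],[-14.85,15.7,8,0],[-14.85,15.7,6,0],[-14.85,15.7,4,0],[-14.85,15.7,3,0],[-14.85,15.7,3,0],[-14.85,15.7,3,0]]}}

```text
time: 21.88
ee_pos: [0.4377, -0.1594, 0.0228]
tcp_rot: [-177.1, 0.1, 60.2]
wrist_force: [0.2, 0.1, -1.8]
opening: 0.0324
grasp_force: 41.0
```

```bash
python3 chk.py .438 -.159 .03; python3 - <<'E'
from h import *
print(get_obs()["wrist_force"].round(1), proj("side",(.438,-.159,.004)), proj("side",(.438,-.159,.014)))
E
```

```text
[ 0.4382 -0.1595  0.0236] [-20.3  -2.9 -18.5  77.2   0.4  99.5]
[274.3 276.6]
258 ##################.................wwwww............wwwwwwwwwwww
260 ###################..........w.......www...........wwwwwwwwwwwww
262 ##############.#......................w......wwwwwwwwwwwwwwwwwww
264 ..########.......wwwww.......................wwwwwwwwwwwwwwwwwww
266 .............wwwwwwwww......................wwwwwwwwwwwwwwwwwwww
268 ww......wwwwwwwwwwwwww......................wwwwwwwwwwwwwwwwwwww
270 wwwwwwwwwwwwwwwwwwwwwww.....................wwwwwwwwwwwwwwwwwwww
272 wwwwwwwwwwwwwwwwwwwwwwwww..................wwwwwwwwwwwwwwwwwwwww
274 wwwwwwwwwwwwwwwwwwwwwwww###.............####wwwwwwwwwwwwwwwwwwww
276 wwwwwwwwwwwwwwwwwwww#######............#########wwwwwwwwwwwwwwww
278 wwwwwwwwwwwwwwww###########............############wwwwwwwwwwwww
280 wwwwwwwwwwwww##############..............##############wwwwwwwww
282 wwwwwwwwww..############..................##############.wwwwwww
284 wwwwwwwwww......#########................##############..wwwwwww
286 wwwwwwwwww..........#######...........##############....wwwwwwww
288 wwwwwwwwww............####.....#################.....wwwwwwwwwww
[-1.2  0.7 -2. ] [274.41320064 284.42359334] [274.38671911 281.44047428]
```

Request:
{"api": "servo_tool", "payload": {"moves": [[0,0,-0.6,0],[0,0,-1.2,0],[0,0,-1.7,0],[0,0,-2.1,0],[0,0,-2.4,0],[0,0,-2.6,0],[0,0,-2.7,0],[0,0,-2.7,0]]}}

```text
time: 22.6
ee_pos: [0.4377, -0.1591, -0.0025]
tcp_rot: [-177.2, 0.1, 60.2]
wrist_force: [-6.5, 3.0, 11.6]
opening: 0.0328
grasp_force: 42.6
```

Request:
{"api": "servo_tool", "payload": {"moves": [[0,0,0,0],[0,0,0,0],[0,0,0,0],[0,0,0,0],[0,0,0,0],[0,0,0,0]], "claw": 0}}

```text
time: 23.1
ee_pos: [0.4378, -0.1591, -0.004]
tcp_rot: [-177.2, 0.1, 60.2]
wrist_force: [-0.9, 0.6, 0.3]
opening: 0.0854
grasp_force: 0.0
```

Request:
{"api": "servo_tool", "payload": {"moves": [[0,0,3,0],[0,0,6,0],[0,0,9,0],[0,0,12,0],[0,-3,12,0],[0.3,-7,12,0],[0.3,-11,12,0],[0.3,-15,12,0],[0.3,-17.8,12,0],[0.3,-17.8,12,0],[0.3,-17.8,12,0],[0.3,-17.8,12,0],[0.3,-17.8,9,0],[0.3,-17.8,6,0],[0.3,-17.8,4,0],[0.3,-17.8,2,0],[0.3,-17.8,0.8,0],[0.3,-17.8,-0.2,0],[0.3,-17.8,-0.2,0],[0.3,-17.8,-0.2,0]]}}

```text
time: 24.77
ee_pos: [0.4411, -0.3368, -0.0054]
tcp_rot: [-177.2, 0.1, 60.2]
wrist_force: [0.9, -0.2, 0.3]
opening: 0.0853
grasp_force: 0.0
```

```bash
python3 chk.py .441 -.337 .03
```

```text
[ 0.4414 -0.3372 -0.0048] [-37.2   9.9  -8.2  74.6  -0.4  82.6]
[307.7 314.9]
296 ##.......................wwww...............ww.............ww...
298 .......................wwwww....wwwwwwwwwwwwwwww................
300 wwwwwwwww..........wwwwwwwwwwwwwwwwwwwwwwwwwwwwwww..............
302 wwwwwwwwwww......wwwwwwwwwwwwwwwwwwwwwwwwwwwwwwwwwwww...........
304 wwwwwwwwwww......wwwwwwwwwwwwwwwwwwwwwwwwwwwwwwwwwwww........www
306 wwwwwwwwwww......wwwwwwwwwwwwww.....wwwwwwwwwwwwwwwww......wwwww
308 wwwwwwwwwww......wwwwwwwwwwwwww.....wwwwwwwwwwwwwwww.......wwwww
310 wwwwwwwwwww.....wwwwwwwwwwwwww......wwwwwwwwwwwwwwww.......wwwww
312 wwwwwwwwwwww....wwwwwwwwwwwww........wwwwwwwwwwwwwww......wwwwww
314 wwwwwwwwwwwwww..wwwwwwwwwwwww........wwwwwwwwwwwwwww......wwwwww
316 wwwwwwwwwwwwwwwwwwwwwwwwwwwww........wwwwwwwwwwwwwww....wwwwwwww
318 wwwwwwwwwwwwwwwwwwwwwwwwwwwww........wwwwwwwwwwwwwwwwwwwwwwwwwww
320 wwwwwwwwwwwwwwwwwwwwwwwwwwwww........wwwwwwwwwwwwwwwwwwwwwwwwwww
322 wwwwwwwwwwwwwwwwwwwwwwwwwwwww........wwwwwwwwwwwwwwwwwwwwwwwwwww
324 wwwwwwwwwwwwwwwwwwwwwwwwwwww.........wwwwwwwwwwwwwwwwwwwwwwwwwww
326 wwwwwwwwwwwwwwwwwwwwww..............wwwwwwwwwwwwwwwwwwwwwwwwwwww
```

xs stands midway between the open fingers. Gripping.

Request:
{"api": "servo_tool", "payload": {"moves": [[0,0,0,0],[0,0,0,0],[0,0,0,0],[0,0,0,0],[0,0,0,0],[0,0,0,0],[0,0,0,0],[0,0,0,0],[0,0,0,0],[0,0,0,0],[0,0,0,0],[0,0,0,0]], "claw": 1, "force": 30}}

```text
time: 25.82
ee_pos: [0.4409, -0.3372, -0.0057]
tcp_rot: [-177.2, 0.1, 60.2]
wrist_force: [-0.1, 0.4, 3.4]
opening: 0.0184
grasp_force: 29.4
```

Request:
{"api": "servo_tool", "payload": {"moves": [[0,0,2,0],[0,0,5,0],[0,0,8,0],[0,0,11,0],[0,0,12,0],[0,4,12,0],[0,8,12,0],[0,12,12,0],[0,16,12,0],[0,20,12,0],[0,24,12,0],[-0.8,28,12,0],[-0.8,31.5,12,0],[-0.8,34.3,12,0],[-0.8,34.3,12,0],[-0.8,34.3,12,0],[-0.8,34.3,9,0],[-0.8,34.3,6,0],[-0.8,34.3,3.5,0],[-0.8,34.3,3,0]]}}

```text
time: 27.48
ee_pos: [0.4302, 0.0049, 0.0195]
tcp_rot: [-176.9, 0.3, 60.1]
wrist_force: [-0.5, 0.2, -2.4]
opening: 0.0188
grasp_force: 29.7
```

Request:
{"api": "servo_tool", "payload": {"moves": [[0,0,0,0],[0,0,0,0]]}}

```text
time: 27.65
ee_pos: [0.4331, 0.0052, 0.0249]
tcp_rot: [-177.2, 0.1, 60.1]
wrist_force: [0.6, -0.1, -1.1]
opening: 0.0187
grasp_force: 29.7
```

```bash
python3 chk.py .433 .005 .03
```

```text
[0.4336 0.0054 0.0255] [ -0.2  -8.  -22.9  77.4   1.3 119.6]
[249.6 249.1]
231 .####..........................wwwww............wwwwwwwwwwwwwwww
233 ....#..............................w..........wwwwwwwwwwwwwwwwww
235 ....#########.#..########................wwwwwwwwwwwwwwwwwwwwwww
237 w....###################.................wwwwwwwwwwwwwwwwwwwwww#
239 ww....#######............................wwwwwwwwwwwwwwwwwwwww##
241 wwww..............wwwwwwww...............wwwwwwwwwwwwwwwwwwwww##
243 wwwwwwwwwwwwwwwwwwwwwwwwwww.............wwwwwwwwwwwwwwwwwwwww..#
245 wwwwwwwwwwwwwwwwwwwwwwwwwwwww.........###wwwwwwwwwwwwwwwwwww....
247 wwwwwwwwwwwwwwwwwwwwwwwwwww###......########wwwwwwwwwwwwwwww....
249 wwwwwwwwwwwwwwwwwwwwww#########.....###########wwwwwwwwwwwwwwwww
251 wwwwwwwwwwwwwwww################..################wwwwwwwwwwwwww
253 wwwwwwwwwwwwww#################.......###############wwwwwwwwwww
255 wwwwwwwwwwwwww..#############.........################wwwwwwwwww
257 wwwwwwwwwwwww.......#########.#######################..wwwwwwwww
259 wwwwwwwwwwwwwww........##########################.....wwwwwwwwww
261 wwwwwwwwwwwwww...........###################.....wwwwwwwwwwwwwww
```

Request:
{"api": "servo_tool", "payload": {"moves": [[0,0,-0.6,0],[0,0,-1.2,0],[0,0,-1.7,0],[0,0,-2.1,0],[0,0,-2.4,0],[0,0,-2.6,0],[0,0,-2.7,0],[0,0,-2.7,0]]}}

```text
time: 28.37
ee_pos: [0.4328, 0.006, -0.0019]
tcp_rot: [-177.2, 0.0, 60.2]
wrist_force: [-6.2, 0.4, 11.0]
opening: 0.0186
grasp_force: 30.9
```

Request:
{"api": "servo_tool", "payload": {"moves": [[0,0,0,0],[0,0,0,0],[0,0,0,0],[0,0,0,0],[0,0,0,0],[0,0,0,0],[0,0,0,0]], "claw": 0}}

```text
time: 28.95
ee_pos: [0.4328, 0.0059, -0.003]
tcp_rot: [-177.2, 0.1, 60.2]
wrist_force: [0.2, -0.3, -0.2]
opening: 0.0855
grasp_force: 0.0
```

Request:
{"api": "servo_tool", "payload": {"moves": [[0,0,3,0],[0,0,6,0],[0,0,9,0],[0,0,12,0],[0,0,15,0],[0,0,18,0],[0,-4,18,0],[0,-8,18,0],[0,-12,18,0],[0,-16,18,0],[0,-20,18,0],[0,-24,18,0],[-2,-28,18,0],[-4,-32,18,0],[-6,-36,18,0],[-8,-40,18,0],[-10,-44,18,0],[-12,-46,18,0],[-12,-46,18,0]]}}

```text
time: 30.53
ee_pos: [0.3088, -0.4586, 0.1762]
tcp_rot: [-177.1, 0.1, 59.9]
wrist_force: [0.9, 0.6, -0.5]
opening: 0.0854
grasp_force: 0.0
```

```bash
python3 - <<'E'
from ov import *
a=snap("top","end.png").astype(int);s=snap("side","ends.png").astype(int)
B=dict(l=(.5752,.1973),m=(.4352,.167),s=(.4382,-.1592),xs=(.4329,.0053))
m=(a[...,0]-a[...,2]>25)
for k,(x,y) in B.items():
    # non-wood hull inside the block; and knob estimate: bright bluish pixels
    q=proj("top",(x,y,W[k][3]+.004)).round(1);d=proj("top",(x,y,W[k][1]+.004)).round(1);print(k,"expected knob px",q,"shoulder",d)
    for v in range(int(q[1])-20,int(q[1])+20,2):
        print(''.join('#' if m[v,u] else str(min(9,a[v,u].sum()//60)) for u in range(int(q[0])-20,int(q[0])+20)))
h=np.hypot
d0=cv2.imread("pics/top0.png").astype(int)[190:230,145:185,::-1];d1=a[190:230,145:185]
print("dish diff",abs(d0-d1).mean())
E
```

```text
l expected knob px [215.6 209. ] shoulder [216.4 210.3]
7776777777777777777677767776767767767776
6776766776776777677777777767777777677777
7776667777767677677777777776777676677767
7777677666666677777777777777777777777777
7777777#################################
6666766###########5556564###############
7776766#######5566666666666532##########
7767766#####556665666655666665222#######
7777775####565555656666654556653222#####
7667675###5565555565666555556565342#####
7777775###55556555656665564555662432####
777777###355554555555555634556552342####
776777####55555445555554333566542343####
776777####35665444444444445566422433###2
676776####2246644444444445664323343####2
777776#####22345665555456532222233#####3
776766######22222233333322223333#######3
777775########22233333333333332########2
777775############32333222#############3
77777##################################5
m expected knob px [220.2 261.7] shoulder [221.  262.4]
7777677777676777766776777777767676767677
7777676777767667677677776767667667767767
677677666#####66677777777766766677766667
77667767####################667777777767
7767
[... 1723 characters left out ...]
#####################6677
76###################################666
67###################################667
674##################################666
674##################################667
767###################################66
766##############32333322#############66
7774############23555555222###########66
7774###########235445544532###########56
6767###########333543445333############6
7767############3232223343#############6
6767##############222222###############6
77674############3#####################6
77767############3######################
66774###################################
76766###################################
77767##############################44344
dish diff 2.116875
```

All four shoulders sit within about 1 px (2–3 mm) of their well centres, each weight touched the floor at the expected height, and the dish area is unchanged. Handing in.

```bash
python3 -c "
from workcell import *
print(job_done())"
```

```text
the job is handed in; nothing more can be done
None
```

I put all four check weights away, each in its own well, with none tipped over and the petri dish unmoved in the last picture, and handed the job in at about 31 s; the hand-in call gave no verdict.

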